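# Call the line leader and point out the lampholder without its bracket

## Robot

A 6-joint arm with a two-finger parallel gripper is mounted at the origin on the work surface. World frame = base frame: x ahead of the robot, y to its left, z up, the work surface at z = 0. Lengths are in mm, angles in rad, forces in N, time in s.
With the tool pointing down it reaches from about 275 to 750 mm from the base axis. Payload 10.2 kg.
Tool frame: the origin (TCP) lies between the finger pads, 19 mm behind the fingertips; this is the grasp point; z points along the fingers, y is the line along which they close (so a half turn about z gives the same grasp; the last joint's range is limited). The gripper opens to 85 mm and grips with 20 to 120 N. Pads are 22 mm wide; open, the fingers measure 114 mm over their backs; the gripper's body (76 mm by 85 mm) begins 54 mm behind the grasp point. The pads swing forward as they close: fully open they stand 13 mm farther back than shut.
Start: joints at [1.017, 0.313, 1.498, -0, 1.331, -0.223], TCP at [170.533, 496.538, 249.994] pointing down, gripper open.
Joint ranges: [-2.94, 2.94], [-0.97, 2.17], [0.19, 2.56], [-1.23, 4.37], [0.02, 3.11], [-2.88, 2.88]. Speed limits (rad/s): [2.39, 2.39, 3.01, 3.14, 3.14, 3.14].

## Interface

Orientations are given as a unit quaternion [w, x, y, z].
In Python, from rig import ctrl, capture, camera_info gives the robot as it stands.
- The arm moves only by the tool apply_moves, never from a script. Its argument "targets" is a list of rows, each a list of 3 entries, a list of its own where there are three numbers: the finger opening in mm, from 0 to 85.4, then the shift along the world's x, y, z in mm, then the turn, a rotation vector about the world's x, y, z in degrees. In form: [[grip, [dx, dy, dz], [rx, ry, rz]], ...]. A call has 1 to 20 rows; each row is the pose to reach, as a shift and turn from the pose commanded when the call began; what a row does not reach only later rows make up. A row lasts 1/10 s, in which the tool goes at most 50 mm and 8.59 degrees, less where a joint would pass 70% of its speed; a pose out of reach is approached as far as the arm can. A call with a gripper value outside its range is refused whole. The fingers move at their own pace and stop on an object; "squeeze" is the grip in N (left out, the last holds). Time passes only in rows, so rows that repeat a pose let the fingers close. It gives the time, the measured TCP pose, the force, the opening and the grip force at its end, in the units of the state.
- ctrl.sense(): the state, without advancing time (a new reading comes with each control period).
- capture(name): name is "scene" or "top" or "wrist"; returns (picture, depth): 384x512x3 uint8, blue, green, red; 384x512 float32, mm along the optical axis (not along the pixel's ray), 0 where there is no reading.
- camera_info(name): a dict with "vfov" (degrees; the focal length in pixels is half the picture's height over the tangent of half this angle, whatever the lens; pixels are square), "cx", "cy" (the principal point, pixels), "extrinsics" (4x4, takes a point from camera to world coordinates). Camera axes: x right, y down, z forward; pixel columns grow to the right and rows downward; lengths in mm; the calibration is good to about 2 mm. A picture is of the moment at which its call begins: read the wrist's pose just before it. camera_info takes no time and is no camera call; for the wrist camera it gives the pose at the moment of the call.
- ctrl.finish_job(): hands the job in; it is judged then, once.
The state is a dict: "time_s": time; "joints": joint angles; "dq": joint speeds; "tau": joint torques, N m; "eef_pos": TCP position; "ee_rot": TCP orientation; "force": force on the tool from outside, world axes, zero at the start; "wrist_torque": the same for the moment, N m; "grip_width": opening from 0.0 (shut) to 1.0 (fully open); "grip_force": force on a finger pad.
Only numpy, scipy, OpenCV 4.12 (cv2) and the standard library are available. Lean on these libraries where they do the work, as an engineer would, in place of code of your own. Each camera call takes 0.05 s, during which the arm holds its last target. There are 200 camera calls.

## Task

One of the six white ceramic lampholders in the blue tray came off the press without its steel bracket. Press the yellow call button on the push-button station right down and let it come up again, to call the line leader; then point that lampholder out: bring the fingertips straight down to two or three centimetres above its middle, fingers pointing down at it, and keep them there for at least two seconds. Point at no other lampholder, touch none of them, do not press the red emergency stop, and leave everything else where it is.

Things in the scene. Friction and masses are not known exactly. Their poses are not given: they have to be found in the camera images.
- bare_holder: The faulty lampholder: a bare white ceramic block, 50 mm (its x) by 34 mm (its y), 26 mm high, two small brass-rimmed contact holes in the top at x = -16.5 and +16.5 mm, no steel strap or ears. Loose, 90 g, in any of the six places in the tray. Origin: centre of its underside, on the tray floor; z up; its top centre is 26 mm above the origin.
- good_holder1: Good ceramic lampholder, like bare_holder but with its bracket: a dark steel strap 18 mm wide (along x), 2 mm thick, over the middle of the top (highest point 28 mm) and down both long sides to two flat screw ears, 66 mm over the ears (along y). Loose, about 90 g. Origin: centre of the underside, z up.
- good_holder2: Another good lampholder, the same as good_holder1.
- good_holder3: Another good lampholder, the same as good_holder1.
- good_holder4: Another good lampholder, the same as good_holder1.
- good_holder5: Another good lampholder, the same as good_holder1.
- tray: Blue plastic tray, fixed, 220 mm (its x) by 330 mm (its y), walls 4 mm thick and 18 mm high, with six lampholders in two rows of three, about 92 mm apart along x and 100 mm along y. Origin: centre of its underside, on the bench; its floor is 4 mm above the bench.
- station: Push-button station: a grey box with rubber feet fixed to the bench, 84 mm (its x) by 164 mm (its y), top 54 mm above the bench. The yellow call button is on the top at its y = -42 mm, the red mushroom emergency stop at y = +42 mm. Origin: centre of its underside, z up.
- call_button_top (a point): Centre of the top face of the yellow call button, a round cap of 30 mm diameter in a round steel collar on top of the station; the point moves with the button. Pressed straight down (world -z).
- call_button (a joint): Travel of the yellow call button in m: 0 up, 0.006 fully down. A spring brings it back up; it takes 5 N to press it fully down.
- estop_top (a point): Centre of the top face of the red mushroom emergency stop, 40 mm in diameter, 35 mm above the station's top (89 mm above the bench), on a yellow round plate 84 mm from the call button. Not to be pressed.
- estop (a joint): Travel of the emergency stop in m: 0 up, 0.006 fully down (about 14 N, springs back). Not to be pressed.
- bracket_bin: Loose green bin of steel brackets, 120 by 90 mm, 55 mm high, bystander. Origin: centre of its underside.
- screwdriver: Loose screwdriver, 200 mm long, lying on the bench along its x, bystander. Origin: on the bench under it.
- screw_jar: Loose closed jar, 60 mm in diameter, 85 mm high, bystander. Origin: centre of its underside.
Mind the look-alikes: they are no part of the job. Several things look just like the station: the one meant starts farthest to the robot's left.

How it is judged (in metres and radians):
On the way, in this order (a step that is already met when the one before it is completed fails the run):
1. the yellow call button is pressed right down (value of joint call_button above 0.0045 m), for 0.1 s.
2. the call button has come up again (value of joint call_button below 0.0015 m), for 0.1 s.
3. the tool, pointing down within 45 degrees of vertical, stays with its TCP within 20 mm horizontally of the bare lampholder's centre and 10 to 64 mm above its top, for 2 s (horizontal distance between the grasp point and bare_holder below 0.02 m and z of the grasp point in the frame of bare_holder between 0.036 and 0.09 m and angle between the grasp point's own z axis and vertical above 2.36 rad), for 2 s.
At the end, for the whole second after the job is handed in: Both buttons are up (call button under 1.5 mm, emergency stop under 2 mm), all six lampholders are within 5 mm of where they stood, and bin, screwdriver and jar within 15 mm (distance of each of bare_holder, good_holder1, good_holder2, good_holder3, good_holder4, good_holder5 from where it was at the start of the episode below 0.005 m and distance of each of bracket_bin, screwdriver, screw_jar from where it was at the start of the episode below 0.015 m and value of joint call_button below 0.0015 m and value of joint estop below 0.002 m); the robot touches nothing.
It fails at once if a lampholder is touched (more than 0.3 N) by the robot or shifted by more than 5 mm (contact force between any of the fingers, the arm and bare_holder above 0.3 N or contact force between any of the fingers, the arm and good_holder1 above 0.3 N or contact force between any of the fingers, the arm and good_holder2 above 0.3 N or contact force between any of the fingers, the arm and good_holder3 above 0.3 N or contact force between any of the fingers, the arm and good_holder4 above 0.3 N or contact force between any of the fingers, the arm and good_holder5 above 0.3 N or distance of any of bare_holder, good_holder1, good_holder2, good_holder3, good_holder4, good_holder5 from where it was at the start of the episode above 0.005 m).
It fails at once if a good lampholder is pointed at: the TCP comes within 20 mm of its centre horizontally and lower than 62 mm above its top ((horizontal distance between the grasp point and good_holder1 below 0.02 m and z of the grasp point in the frame of good_holder1 below 0.09 m) or (horizontal distance between the grasp point and good_holder2 below 0.02 m and z of the grasp point in the frame of good_holder2 below 0.09 m) or (horizontal distance between the grasp point and good_holder3 below 0.02 m and z of the grasp point in the frame of good_holder3 below 0.09 m) or (horizontal distance between the grasp point and good_holder4 below 0.02 m and z of the grasp point in the frame of good_holder4 below 0.09 m) or (horizontal distance between the grasp point and good_holder5 below 0.02 m and z of the grasp point in the frame of good_holder5 below 0.09 m)).
It fails at once if the emergency stop is pressed (more than 2 mm) (value of joint estop above 0.002 m).
It fails at once if the bin, the screwdriver or the jar is shifted by more than 15 mm (distance of any of bracket_bin, screwdriver, screw_jar from where it was at the start of the episode above 0.015 m).
It also fails if it takes over 45 s, if anything falls off the work surface, if the arm or the gripper's body presses on something with over 40 N, if the wrist force passes 120 N, or if a joint passes its speed limit or range.

## Working session

There is one attempt and no reset: what is moved stays moved. The work goes in short steps, Python scripts to look and compute and a tool call to move; the robot and the scene stay as the last step left them, time stands still between calls to the robot, and variables do not carry over. Pictures are saved under pics/ and viewed, at most 10 in all, crops included, and the job is handed in when it is done.

Besides the shell and the picture viewer there is one more tool, called in YAML: its name, and indented under it one key for each argument. apply_moves: Moves the arm, as the interface text tells. Its arguments: {"type":"object","properties":{"targets":{"type":"array","items":{"type":"array"}},"squeeze":{"type":"number"}},"required":["targets"]}

```bash
mkdir -p pics
cat > h.py <<'E'
import numpy as np, cv2
from rig import ctrl, capture, camera_info
def ray(ci,u,v,z,h=384):
    f=h/2/np.tan(np.radians(ci["vfov"])/2); T=np.array(ci["extrinsics"])
    d=T[:3,:3]@np.array([(u-ci["cx"])/f,(v-ci["cy"])/f,1]); o=T[:3,3]
    return o+d*(z-o[2])/d[2]
E
python3 - <<'E'
from h import *
for n in("top","scene"):
    p,d=capture(n); cv2.imwrite(f"pics/{n}.png",p); np.save(f"{n}_d.npy",d)
    print(n,camera_info(n))
s=ctrl.sense(); print(s)
E
```

```text
top {'vfov': 49.50555306932254, 'cx': 250.89729404700577, 'cy': 193.15008542816264, 'extrinsics': array([[-8.13305476e-02, -9.70424090e-01,  2.27293702e-01,
         2.35133163e+02],
       [-9.96676546e-01,  8.02402397e-02, -1.40487289e-02,
        -2.07826458e+01],
       [-4.60487620e-03, -2.27680893e-01, -9.73724913e-01,
         1.37955512e+03],
       [ 0.00000000e+00,  0.00000000e+00,  0.00000000e+00,
         1.00000000e+00]])}
scene {'vfov': 56.10864022466009, 'cx': 255.07010517902538, 'cy': 200.737083094394, 'extrinsics': array([[ 1.69066573e-01,  8.42171069e-01, -5.12019907e-01,
         1.01167748e+03],
       [ 9.85510609e-01, -1.51624400e-01,  7.60189533e-02,
        -1.11263892e+02],
       [-1.36137482e-02, -5.17453314e-01, -8.55603140e-01,
         9.12405341e+02],
       [ 0.00000000e+00,  0.00000000e+00,  0.00000000e+00,
         1.00000000e+00]])}
{'time_s': 0.1, 'joints': array([ 1.01660339e+00,  3.13391447e-01,  1.49838019e+00,  3.65740338e-06,
        1.33099907e+00, -2.23420706e-01]), 'dq': array([ 0.0012178 , -0.00054345, -0.0026515 ,  0.00151433,  0.00090819,
       -0.00103404]), 'tau': array([ 1.66013939e-03, -4.12900794e+01, -2.60144162e+01, -1.86041934e-04,
        3.01771674e-03, -5.43165231e-05]), 'eef_pos': array([170.41090726, 496.34582741, 249.48643791]), 'ee_rot': array([-2.24934946e-04,  1.64633593e-01,  9.86354618e-01, -5.44390774e-04]), 'force': array([-0.39099052,  0.33611671, -0.24223899]), 'wrist_torque': array([0.00344816, 0.02761635, 0.00230591]), 'grip_force': 0.0, 'grip_width': 0.9989696809345863}
```

View pics/top.png

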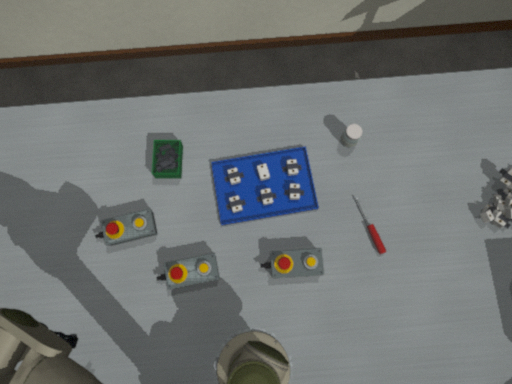

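View pics/scene.png

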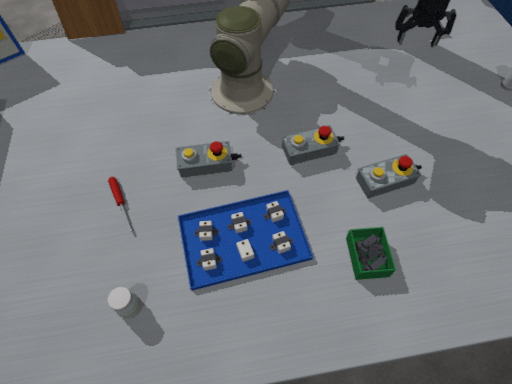

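The bare holder is at top (263,171) and scene (245,250). The leftmost station is at top (125,226), with its yellow cap near (139,223) and the e-stop at (114,229). In the scene view that cap is near (378,174).

Run:
```python
from h import *
def blob(m,u,v):
    n,l,s,c=cv2.connectedComponentsWithStats(m)
    i=1+np.argmin(np.hypot(*(c[1:]-[u,v]).T)); return c[i],s[i]
def bare_top(hsv): return cv2.inRange(hsv,(0,0,150),(180,90,255))
W={"top":dict(y=(139,223),r=(114,229),h=[(263,171),(234,176),(292,167),(236,203),(266,197),(294,191)]),
   "scene":dict(y=(378,174),r=(405,163),h=[(245,250)])}
for n,w in W.items():
    p=cv2.imread(f"pics/{n}.png"); ci=camera_info(n); d=np.load(f"{n}_d.npy"); hsv=cv2.cvtColor(p,cv2.COLOR_BGR2HSV)
    Y=cv2.inRange(hsv,(20,120,90),(35,255,255)); R=cv2.bitwise_or(cv2.inRange(hsv,(0,150,60),(10,255,255)),cv2.inRange(hsv,(170,150,60),(180,255,255)))
    for nm,m,q,z in(("yellow",Y,w["y"],66),("red",R,w["r"],87)):
        c,s=blob(m,*q); print(n,nm,c.round(1),s,ray(ci,*c,z).round(1))
        a=int(c[1]);b=int(c[0]); f=192/np.tan(np.radians(ci["vfov"])/2); T=np.array(ci["extrinsics"])
        dd=np.median(d[a-1:a+2,b-1:b+2]); print("  depth pt",(T[:3,:3]@(dd*np.array([(b-ci['cx'])/f,(a-ci['cy'])/f,1]))+T[:3,3]).round(1))
    print(n,"bare",*[blob(bare_top(hsv),*q)for q in w["h"][:1]],[ray(ci,*q,30).round(0) for q in w["h"]])
    c,s=blob(bare_top(hsv),*w["h"][0]); print(ray(ci,*c,28).round(1))
p=cv2.imread("pics/top.png"); q=cv2.imread("pics/scene.png")
cv2.imwrite("pics/c.png",np.hstack([cv2.resize(p[130:250,85:185],(400,480)),cv2.resize(q[135:225,340:415],(400,480))]))
```

```text
top yellow [138.9 222.1] [135 218   9   9  67] [476.7 324.2  66. ]
  depth pt [475.6 324.8  74.5]
top red [111.7 228.1] [106 223  13  11 111] [460.6 404.   87. ]
  depth pt [460.9 405.6  89. ]
top bare (array([263.3129771 , 170.87022901]), array([257, 163,  13,  16, 131], dtype=int32)) [array([623., -87.,  30.]), array([614.,  12.,  30.]), array([ 629., -186.,   30.]), array([521.,  12.,  30.]), array([533., -89.,  30.]), array([ 546., -184.,   30.])]
[624.1 -88.3  28. ]
scene yellow [378.1 171.6] [373 167  11  10  81] [471.5 328.2  66. ]
  depth pt [475.6 323.5  75.8]
scene red [404.9 161.7] [399 156  13  12 126] [465.4 403.7  87. ]
  depth pt [464.5 400.3  89.9]
scene bare (array([244.35353535, 248.1010101 ]), array([236, 239,  18,  19, 198], dtype=int32)) [array([629., -85.,  30.])]
[622.4 -85.6  28. ]
```

View pics/c.png

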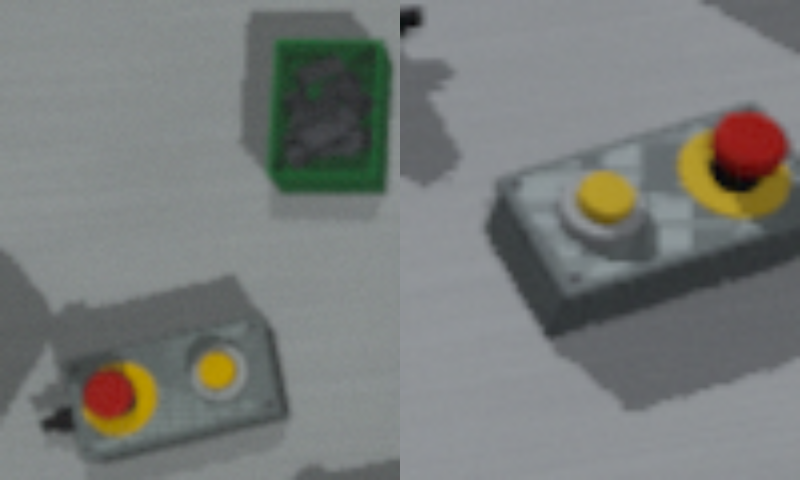

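apply_moves:
  targets:
    - [0,[44,-25,0],[0,0,0]]
    - [0,[87,-49,0],[0,0,0]]
    - [0,[131,-74,0],[0,0,0]]
    - [0,[175,-98,0],[0,0,0]]
    - [0,[218,-123,0],[0,0,0]]
    - [0,[262,-148,0],[0,0,0]]
    - [0,[306,-172,0],[0,0,0]]
    - [0,[306,-172,-40],[0,0,0]]
    - [0,[306,-172,-80],[0,0,0]]
    - [0,[306,-172,-110],[0,0,0]]
    - [0,[306,-172,-130],[0,0,0]]
    - [0,[306,-172,-130],[0,0,0]]
    - [0,[306,-172,-130],[0,0,0]]
    - [0,[306,-172,-130],[0,0,0]]

```text
time_s: 1.5
eef_pos: [477.1, 324.8, 121.4]
ee_rot: [0.001, 0.165, 0.986, 0.001]
force: [-0.2, 0.1, -0.1]
grip_width: -0.004
grip_force: 0.0
```

Run:
```python
from h import *
s=ctrl.sense(); ci=camera_info("wrist"); p,d=capture("wrist"); q,_=capture("scene")
print(s["eef_pos"],s["force"],s["grip_width"])
cv2.imwrite("pics/w1.png",np.hstack([cv2.resize(p,(400,300)),cv2.resize(q[110:230,320:480],(400,300))]))
hsv=cv2.cvtColor(p,cv2.COLOR_BGR2HSV); n,l,st,c=cv2.connectedComponentsWithStats(cv2.inRange(hsv,(20,120,90),(35,255,255)))
for i in range(1,n):
    if st[i][4]>80: print(c[i],st[i],ray(ci,*c[i],75).round(1),np.median(d[l==i]))
```

```text
[477.12549275 324.84011117 121.43609783] [-0.20247734  0.07495103 -0.0831773 ] -0.0038233332520900597
[354.53146067 138.95702247] [ 321   99   97   98 3560] [447.9 395.   75. ] 188.38681
[247.28589109 217.0105198 ] [ 223  196   50   46 1616] [471.5 326.6  75. ] 182.2495
```

View pics/w1.png

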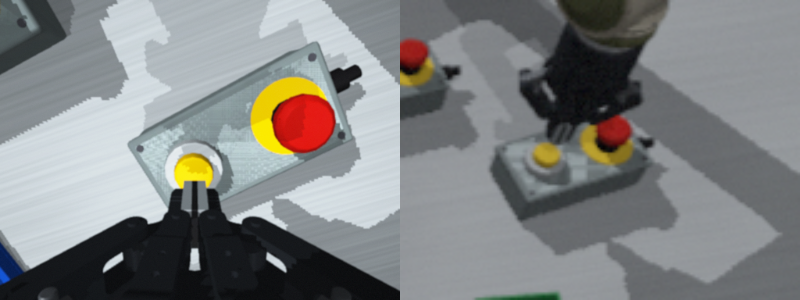

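The wrist view shows the closed fingertips over the yellow cap (wrist ~(248,221) full size), well clear of the red mushroom.

apply_moves:
  targets:
    - [0,[-1,0,-10],[0,0,0]]
    - [0,[-2,0,-20],[0,0,0]]
    - [0,[-2,0,-24],[0,0,0]]
    - [0,[-2,0,-28],[0,0,0]]
    - [0,[-2,0,-30],[0,0,0]]
    - [0,[-2,0,-30],[0,0,0]]

```text
time_s: 2.2
eef_pos: [474.4, 324.5, 90.0]
ee_rot: [-0.0, 0.165, 0.986, -0.0]
force: [-1.9, -0.5, 4.7]
grip_width: 0.001
grip_force: 2.0
```

apply_moves:
  targets:
    - [0,[0,0,-1],[0,0,0]]
    - [0,[0,0,-2],[0,0,0]]
    - [0,[0,0,-3],[0,0,0]]
    - [0,[0,0,-3],[0,0,0]]
    - [0,[0,0,-3],[0,0,0]]

```text
time_s: 2.7
eef_pos: [474.7, 324.7, 88.6]
ee_rot: [0.0, 0.165, 0.986, 0.0]
force: [-6.8, -3.2, 15.9]
grip_width: 0.001
grip_force: 8.0
```

apply_moves:
  targets:
    - [0,[0,0,10],[0,0,0]]
    - [0,[0,0,40],[0,0,0]]
    - [0,[0,0,80],[0,0,0]]
    - [0,[0,0,120],[0,0,0]]
    - [0,[15,-41,130],[0,0,0]]
    - [0,[30,-82,130],[0,0,0]]
    - [0,[45,-124,130],[0,0,0]]
    - [0,[60,-165,130],[0,0,0]]
    - [0,[74,-206,130],[0,0,0]]
    - [0,[89,-247,130],[0,0,0]]
    - [0,[104,-288,130],[0,0,0]]
    - [0,[119,-330,130],[0,0,0]]
    - [0,[134,-371,130],[0,0,0]]
    - [0,[148,-412,130],[0,0,0]]
    - [0,[148,-412,130],[0,0,0]]
    - [0,[148,-412,130],[0,0,0]]
    - [0,[148,-412,130],[0,0,0]]

```text
time_s: 4.4
eef_pos: [622.4, -86.5, 217.0]
ee_rot: [-0.0, 0.164, 0.986, 0.0]
force: [-1.1, 0.3, 0.3]
grip_width: 0.0
grip_force: 0.0
```

Run:
```python
from h import *
s=ctrl.sense(); ci=camera_info("wrist"); p,d=capture("wrist"); q,_=capture("scene")
print(s["eef_pos"],s["force"])
cv2.imwrite("pics/w2.png",np.hstack([cv2.resize(p,(400,300)),cv2.resize(q[130:295,170:390],(400,300))]))
hsv=cv2.cvtColor(p,cv2.COLOR_BGR2HSV); n,l,st,c=cv2.connectedComponentsWithStats(cv2.inRange(hsv,(0,0,150),(180,60,255)))
for i in range(1,n):
    if st[i][4]>150: print(c[i].round(0),st[i],ray(ci,*c[i],30).round(1))
```

```text
[622.41267289 -86.50852924 217.01322725] [-1.07667231  0.26167944  0.32132057]
[ 66. 163.] [    0     0   219   346 35193] [ 556.5 -255.4   30. ]
[309.  13.] [290   0  44  32 700] [507.    9.5  30. ]
[431. 187.] [  253     0   259   372 49313] [699.   83.4  30. ]
[328.  47.] [308  29  41  36 659] [538.6  18.   30. ]
[208.  71.] [190  55  39  33 638] [522.1 -90.5  30. ]
[225. 104.] [206  89  38  30 590] [554.8 -86.1  30. ]
[124. 113.] [105 101  38  25 597] [ 531.4 -180.3   30. ]
[336. 117.] [316 102  42  33 747] [600.7   9.9  30. ]
[352. 148.] [332 134  39  28 499] [634.5  17.   30. ]
[135. 147.] [116 136  40  22 530] [ 564.2 -183.5   30. ]
[250. 169.] [ 225  140   51   59 1631] [622.  -84.7  30. ]
[156. 193.] [139 178  35  30 590] [ 614.8 -183.    30. ]
[170. 222.] [153 212  35  22 411] [ 649.1 -182.3   30. ]
[239. 250.] [233 232  11  36 335] [ 703.3 -125.    30. ]
[249. 333.] [242 318  15  29 325] [ 808.7 -149.5   30. ]
[145. 335.] [132 323  26  26 265] [ 772.1 -267.3   30. ]
[353. 335.] [341 323  26  26 265] [851.7 -34.3  30. ]
```

View pics/w2.png

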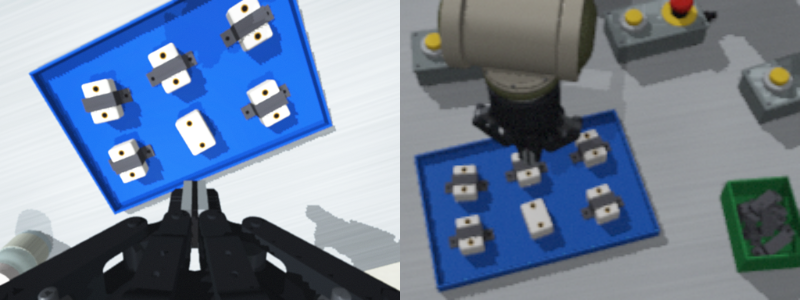

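The wrist view shows the bare block at about (250,169) with no strap, so it is the faulty one. It measures (622,-85), and the tool is already above it.

apply_moves:
  targets:
    - [0,[0,1,-40],[0,0,0]]
    - [0,[0,1,-80],[0,0,0]]
    - [0,[0,1,-110],[0,0,0]]
    - [0,[0,1,-130],[0,0,0]]
    - [0,[0,1,-143],[0,0,0]]
    - [0,[0,1,-143],[0,0,0]]
    - [0,[0,1,-143],[0,0,0]]
    - [0,[0,1,-143],[0,0,0]]
    - [0,[0,1,-143],[0,0,0]]
    - [0,[0,1,-143],[0,0,0]]
    - [0,[0,1,-143],[0,0,0]]
    - [0,[0,1,-143],[0,0,0]]
    - [0,[0,1,-143],[0,0,0]]
    - [0,[0,1,-143],[0,0,0]]
    - [0,[0,1,-143],[0,0,0]]
    - [0,[0,1,-143],[0,0,0]]
    - [0,[0,1,-143],[0,0,0]]
    - [0,[0,1,-143],[0,0,0]]
    - [0,[0,1,-143],[0,0,0]]
    - [0,[0,1,-143],[0,0,0]]

```text
time_s: 6.5
eef_pos: [622.5, -86.5, 74.0]
ee_rot: [-0.0, 0.165, 0.986, 0.0]
force: [-0.6, 0.5, 0.4]
grip_width: -0.002
grip_force: 0.0
```

apply_moves:
  targets:
    - [0,[0,0,0],[0,0,0]]
    - [0,[0,0,0],[0,0,0]]
    - [0,[0,0,0],[0,0,0]]
    - [0,[0,0,0],[0,0,0]]
    - [0,[0,0,0],[0,0,0]]
    - [0,[0,0,0],[0,0,0]]
    - [0,[0,0,0],[0,0,0]]
    - [0,[0,0,0],[0,0,0]]
    - [0,[0,0,0],[0,0,0]]
    - [0,[0,0,0],[0,0,0]]
    - [0,[0,0,0],[0,0,0]]
    - [0,[0,0,0],[0,0,0]]
    - [0,[0,0,0],[0,0,0]]
    - [0,[0,0,0],[0,0,0]]

```text
time_s: 7.9
eef_pos: [622.5, -86.5, 74.0]
ee_rot: [-0.0, 0.165, 0.986, 0.0]
force: [-0.0, 0.5, -0.1]
grip_width: 0.0
grip_force: 0.0
```

```bash
python3 -c "
from h import *
print(ctrl.sense()['eef_pos'],ctrl.sense()['force']); print(ctrl.finish_job())"
```

```text
[622.52429798 -86.46745434  73.9866824 ] [-0.03922783  0.53008826 -0.08833317]
the job is handed in; nothing more can be done
None
```

I pressed the yellow call button down to its stop and released it, then held the fingertips about 25 mm above the bare lampholder for about 3 s, and handed the job in; the hand-in gave no verdict.

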